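# Cull the wobbly tube adapters

### The job

Two of the four grey tube adapters in the blue rack have worn stems and wobble in their sockets; they all look alike, so rock each one gently from side to side to feel which two have play. Move those two to the red reject block, standing upright and fully seated, one in each well. Leave the two sound adapters seated in the rack, never force anything against the rack, and do not disturb the other things on the bench.

Things in the scene. Friction and masses are not known exactly. Their poses are not given: they have to be found in the camera images.
- rack: Blue adapter rack fixed to the bench, 70 x 250 x 45 mm; origin at the centre of its underside; x across it, y along its row of four sockets, z up. Sockets are square holes 16 x 16 mm, 32 mm deep, sides along the rack's x and y, 60 mm apart. Its walls are rigid. Pushing an adapter sideways at its grip loads both ends of its stem: about 20 N of push makes 60 N on the rack, which counts as forcing
- slot_1 (a point): Centre of the mouth of socket 1, on the rack's top face 45 mm above the bench, at y = -90 mm in the rack. In each of the four stands a separate grey adapter (about 60 g), centred, sides parallel to the rack's: a round flange 32 mm across, 4 mm thick, rests on the rack's top; above it a square grip 24 x 24 mm goes from 4 to 40 mm above the rack's top; a hidden stem 28 mm long hangs below
- slot_2 (a point): Centre of the mouth of socket 2, same height, at y = -30 mm in the rack. Adapters are held only by their fit and lift straight out. A sound one's square stem is 14.6 mm wide: it shifts just 0.7 mm to either side before the socket wall stops it. A worn one's stem is 10 mm wide: it shifts 3 mm to either side almost freely
- slot_3 (a point): Centre of the mouth of socket 3, same height, at y = 30 mm in the rack. Exactly two of the four adapters are worn, in any two sockets; nothing to be seen tells which
- slot_4 (a point): Centre of the mouth of socket 4, same height, at y = 90 mm in the rack. Axes of all slots as the rack's. A pinch that is off centre or presses down also shoves the adapter against the rack; a pressed-down flange rubs and hides the play until it is raised 1 to 3 mm
- reject: Red reject block fixed to the bench, 60 x 120 x 45 mm; origin at the centre of its underside; its two square wells lie 60 mm apart along its y; each is 18 x 18 mm and 32 mm deep, so a worn 10 mm stem drops in with 4 mm to spare on each side and the flange comes to rest on the block's top
- well_1 (a point): Centre of the mouth of reject well 1, on the block's top face 45 mm above the bench (y = -30 mm in the block). Axes as the block's
- well_2 (a point): Centre of the mouth of reject well 2, on the block's top face 45 mm above the bench (y = 30 mm in the block). Axes as the block's
- reagent: Bystander: white bottle with blue cap, 60 mm across, 130 mm high; origin at centre of underside
- jar: Bystander: amber glass jar with white lid, 64 mm across, 70 mm high; origin at centre of underside
- driver: Bystander: screwdriver lying on the bench; origin under its middle
- beaker: Bystander: clear plastic beaker, 60 mm across, 75 mm high; origin at centre of underside
- cap: Bystander: small purple tube cap, 18 mm across, 18 mm high; origin at centre of underside
- timer: Bystander: yellow timer, 65 x 50 x 25 mm; origin at centre of underside
- pipette: Bystander: white pipette lying on the bench, about 220 mm long; origin under its body
There are look-alikes about, which are no part of the job. Of the things like the reject, leave any that is yellow; of the rest the larger one is meant.

How it is judged (in metres and radians):
At the end, for the whole second after the job is handed in: Each worn adapter stands in a reject well of its own: within 8 mm of the well's centre, its flange no more than 4 mm above the block's top, upright within 0.15 rad. Both sound adapters are where they started (within 4 mm, upright within 0.08 rad) ((((horizontal distance between part_b_c0 and well_1 below 0.008 m and z of part_b_c0 in the frame of well_1 below 0.026 m and angle between part_b_c0's own z axis and vertical below 0.15 rad) and (horizontal distance between part_d_c0 and well_2 below 0.008 m and z of part_d_c0 in the frame of well_2 below 0.026 m and angle between part_d_c0's own z axis and vertical below 0.15 rad)) or ((horizontal distance between part_b_c0 and well_2 below 0.008 m and z of part_b_c0 in the frame of well_2 below 0.026 m and angle between part_b_c0's own z axis and vertical below 0.15 rad) and (horizontal distance between part_d_c0 and well_1 below 0.008 m and z of part_d_c0 in the frame of well_1 below 0.026 m and angle between part_d_c0's own z axis and vertical below 0.15 rad))) and distance of each of part_a_c0, part_c_c0 from where it was at the start of the episode below 0.004 m and angle between each of part_a_c0, part_c_c0's own z axis and vertical below 0.08 rad); the robot touches nothing.
It fails at once if a sound adapter lifted more than 8 mm in its socket (z of any of part_a_c0, part_c_c0 in the frame of rack above 0.075 m).
It fails at once if more than 60 N of contact force on the rack, all contacts added up (contact force between rack and anything else above 60 N).
It fails at once if a bystander moved more than 30 mm (distance of any of reagent, jar, driver, beaker, cap, timer, pipette from where it was at the start of the episode above 0.03 m).
It also fails if it takes over 72 s, if anything falls off the work surface, if the arm or the gripper's body presses on something with over 40 N, if the wrist force passes 120 N, or if a joint passes its speed limit or range.

### The arm

A 7-joint arm with a two-finger parallel gripper is mounted at the origin on the work surface. World frame = base frame: x ahead of the robot, y to its left, z up, the work surface at z = 0. Lengths are in m, angles in degrees, forces in N, time in s.
With the tool pointing down it reaches from about 0.4 to 0.75 m from the base axis. Payload 19.5 kg.
Tool frame: the origin (TCP) lies between the finger pads; the fingertips stand 25 mm ahead of it and the grasp point (between the pads) lies 6 mm ahead of it (bot.tip_reach is the distance from the TCP to the fingertips, in m); z points along the fingers, y is the line along which they close (so a half turn about z gives the same grasp; the last joint's range is limited). The gripper opens to 85 mm and grips with 20 to 120 N. Pads are 22 mm wide; open, the fingers measure 114 mm over their backs; the gripper's body (76 mm by 85 mm) begins 54 mm behind the grasp point. The pads swing forward as they close: fully open they stand 13 mm farther back than shut.
Start: joints at [-76.358, 40.479, -1.581, 85.061, 1.261, 54.483, -4.326], TCP at [0.159, 0.553, 0.256] pointing down, gripper open.
Joint ranges: [-155.06, 155.06], [-18.47, 123.98], [-90, 86.84], [0, 140.48], [-83.41, 263.41], [0, 116], [-161.91, 161.91]. Speed limits (degrees/s): [108.29, 108.29, 147.25, 147.25, 172.46, 172.46, 172.46].

### API

Orientations are given as a 3x3 rotation matrix whose columns are the frame's x, y, z axes.
In Python, from cell import bot gives the robot as it stands.
- The arm moves only by the tool jog_arm, never from a script. Its arguments are lists of equal length, an entry for each row: "dp": the shift along the world's x, y, z in m, a list of three; "twist": the turn, a rotation vector about the world's x, y, z in rad, a list of three; "grip": the finger opening in m, from 0 to 0.0854. A call has 1 to 20 rows; each row is the pose to reach, as a shift and turn from the pose commanded when the call began; what a row does not reach only later rows make up. A row lasts 1/12 s, in which the tool goes at most 41.7 mm and 7.16 degrees, less where a joint would pass 70% of its speed; a pose out of reach is approached as far as the arm can. A call with a gripper value outside its range is refused whole. The fingers move at their own pace and stop on an object; "grip_force" is the grip in N (left out, the last holds). Time passes only in rows, so rows that repeat a pose let the fingers close. It gives the time, the measured TCP pose, the force and the opening at its end, in the units of the state.
- bot.state(): the state, without advancing time (a new reading comes with each control period).
- bot.snapshot(name): name is "scene" or "top"; returns (picture, depth): 480x640x3 uint8, red, green, blue; 480x640 float32, m along the optical axis (not along the pixel's ray), 0 where there is no reading.
- bot.get_calibration(name): a dict with "fx", "fy", "cx", "cy" (pixels), "dist_coeffs" ([k1, k2, p1, p2, k3] as OpenCV has them; the pictures are not rectified), "xyz" and "rotation" of the camera in the world. Camera axes: x right, y down, z forward; pixel columns grow to the right and rows downward; lengths in m; the calibration is good to about 2 mm. A picture is of the moment at which its call begins. get_calibration takes no time and is no camera call.
- bot.job_done(): hands the job in, once; it reports no verdict.
Trained networks look in the newest picture that a camera, given by its name, has taken for a name from the list of things; names that differ only in an ending like _2 or _b are one class to them, and where a whole thing is asked for, a point or a joint stands for the part that bears it (a point fixed in the world has none). Each returns a list of dicts, best first, with "p" (0 to 1); they miss things now and then, are a little off and sometimes report something else, mostly with a low value. They report only what shows in the picture. A call takes as long as a camera call. They do not tell look-alikes from the thing itself.
- bot.boxes_of(camera, label): "centre" ([column, row] in pixels, amid what is visible of it).
- bot.landmark_of(camera, label): "centre" ([column, row] in pixels: a listed point, or the origin of a listed thing).
The state is a dict: "t": time; "q": joint angles; "dq": joint speeds; "joint_torque": joint torques, N m; "position": TCP position; "eef_rot": TCP orientation; "contact_force": force on the tool from outside, world axes, zero at the start; "wrist_torque": the same for the moment, N m; "opening": finger opening in m.
Only numpy, scipy, OpenCV 4.12 (cv2) and the standard library are available. Lean on these libraries where they do the work, as an engineer would, in place of code of your own. Each camera call takes 0.05 s, during which the arm holds its last target. There are 200 camera calls.

## Working session

There is one attempt and no reset: what is moved stays moved. The work goes in short steps, Python scripts to look and compute and a tool call to move; the robot and the scene stay as the last step left them, time stands still between calls to the robot, and variables do not carry over. Pictures are saved under pics/ and viewed, on a budget of 10 in all, crops included, one or two more only if the job needs it, and the job is handed in when it is done.

Besides the shell and the picture viewer there is one more tool, called after "Call:" as a command line: name --argument value ..., lists and objects as JSON in quotes. jog_arm: Moves the arm, as the interface text tells. Its arguments: {"type":"object","properties":{"dp":{"type":"array","items":{"type":"array","items":{"type":"number"}}},"twist":{"type":"array","items":{"type":"array","items":{"type":"number"}}},"grip":{"type":"array","items":{"type":"number"}},"grip_force":{"type":"number"}},"required":["dp","twist","grip"]}

```bash
ls; mkdir -p pics
cat > h.py <<'E'
import numpy as np, cv2
from cell import bot
def K(c): return np.array([[c['fx'],0,c['cx']],[0,c['fy'],c['cy']],[0,0,1.]])
def ray(name,px):
    c=bot.get_calibration(name)
    u=cv2.undistortPoints(np.array(px,float).reshape(-1,1,2),K(c),np.array(c['dist_coeffs'],float)).reshape(-1,2)
    d=np.c_[u,np.ones(len(u))]@np.array(c['rotation']).T
    return np.array(c['xyz']),d
def atz(name,px,z):
    o,d=ray(name,px); return o+d*((z-o[2])/d[:,2])[:,None]
def proj(name,P):
    c=bot.get_calibration(name);R=np.array(c['rotation']);r=cv2.Rodrigues(R.T)[0];t=-R.T@np.array(c['xyz'])
    return cv2.projectPoints(np.array(P,float).reshape(-1,1,3),r,t,K(c),np.array(c['dist_coeffs'],float))[0].reshape(-1,2)
def cloud(name,depth):
    v,u=np.mgrid[0:480,0:640]
    o,d=ray(name,np.c_[u.ravel(),v.ravel()]); return (o+d*depth.ravel()[:,None]).reshape(480,640,3)
E
python3 - <<'E'
from h import *
for n in('top','scene'):
    im,d=bot.snapshot(n); cv2.imwrite(f'pics/{n}0.png',im[...,::-1]); np.save(f'{n}0.npy',d)
    for l in('rack','slot_1','reject','well_1','well_2'):
        print(n,l,[(np.round(x['centre'],1).tolist(),round(x['p'],2)) for x in bot.landmark_of(n,l)])
s=bot.state(); print(s['t'],s['position'],s['eef_rot'],s['contact_force'])
E
```

```text
pics
top rack [([319.9, 264.9], 0.65), ([308.8, 146.6], 0.33)]
top slot_1 [([353.4, 268.9], 0.94), ([331.2, 262.1], 0.77), ([276.9, 252.8], 0.73), ([435.8, 249.9], 0.57)]
top reject [([440.0, 247.5], 0.94), ([453.9, 311.2], 0.7), ([442.9, 157.6], 0.69)]
top well_1 [([460.2, 158.7], 0.79), ([456.3, 254.0], 0.72), ([435.6, 147.5], 0.7), ([428.4, 247.3], 0.66), ([443.6, 307.8], 0.6)]
top well_2 [([460.2, 158.7], 0.79), ([456.3, 254.0], 0.72), ([435.6, 147.5], 0.7), ([428.4, 247.3], 0.66), ([443.6, 307.8], 0.6)]
scene rack [([339.1, 236.3], 0.97)]
scene slot_1 [([355.7, 246.7], 0.87), ([313.9, 198.7], 0.82), ([333.5, 211.5], 0.76), ([343.2, 227.4], 0.63)]
scene reject [([182.1, 212.2], 0.87), ([296.3, 148.3], 0.8), ([257.3, 173.7], 0.74)]
scene well_1 [([291.5, 135.2], 0.9), ([301.2, 142.3], 0.86), ([253.9, 155.3], 0.78), ([177.0, 188.0], 0.62), ([177.2, 202.1], 0.6), ([332.7, 211.5], 0.6)]
scene well_2 [([291.5, 135.2], 0.9), ([301.2, 142.3], 0.86), ([253.9, 155.3], 0.78), ([177.0, 188.0], 0.62), ([177.2, 202.1], 0.6), ([332.7, 211.5], 0.6)]
0.6 [0.15878258 0.55261462 0.25625619] [[-9.61107268e-01  2.76175338e-01 -3.88807773e-05]
 [ 2.76175341e-01  9.61107260e-01 -1.26194664e-04]
 [ 2.51674332e-06 -1.32024521e-04 -9.99999991e-01]] [ 0.51520458  0.41958555 -0.11424184]
```

View pics/top0.png

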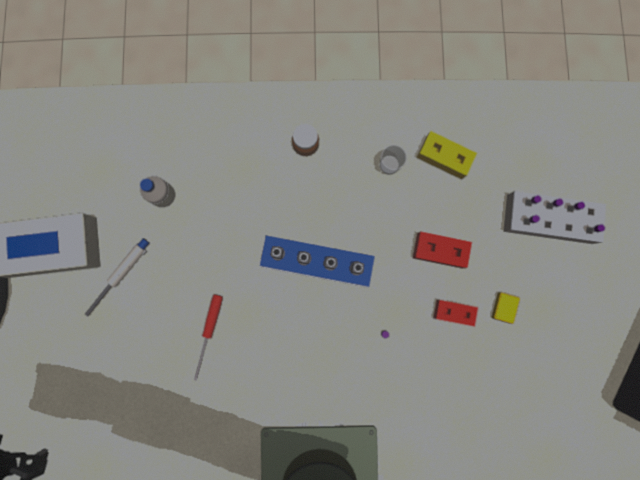

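View pics/scene0.png

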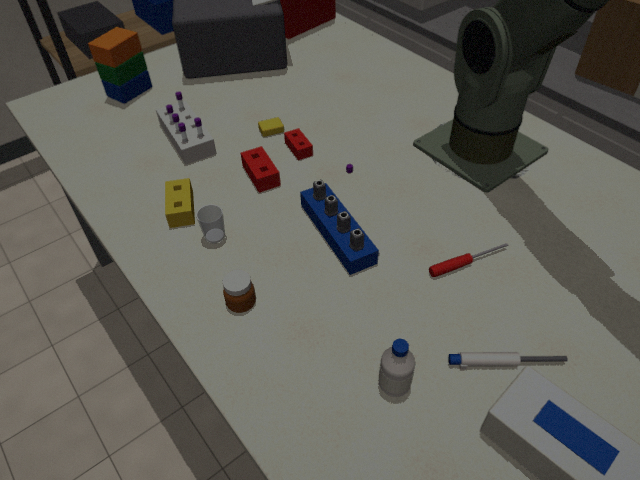

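Look-alikes: the yellow block (447,155) is excluded by colour. Of the two red ones, (442,250) is the larger and (456,312) the smaller, so I expect (442,250) to be the one. I'll measure sizes and confirm with a crop.

```bash
cat > m.py <<'E'
from h import *
im={n:cv2.imread(f'pics/{n}0.png') for n in('top','scene')}
C={n:cloud(n,np.load(f'{n}0.npy')) for n in im}
for n in im:
    hsv=cv2.cvtColor(im[n],cv2.COLOR_BGR2HSV); H,S=hsv[...,0],hsv[...,1]; P=C[n]
    blue=(H>105)&(H<130)&(S>120); red=((H<8)|(H>172))&(S>120)
    for nm,m,L in(('rack',blue,[.07,.25]),('red',red,[.06,.12])):
        k,lab,st,ct=cv2.connectedComponentsWithStats((m).astype(np.uint8))
        for i in range(1,k):
            if st[i,4]<150: continue
            q=(lab==i)
            zt=P[q][:,2]; top=q&(abs(P[...,2]-.045)<.006)
            if top.sum()<100: continue
            v,u=np.nonzero(top); X=atz(n,np.c_[u,v],.045)[:,:2].astype(np.float32)
            r=cv2.minAreaRect(X); 
            print(n,nm,ct[i].round(),st[i,4],'ztop %.4f'%np.median(P[top][:,2]),'rect',np.round(r[0],4),np.round(r[1],4),round(r[2],2))
    # grips: depth top points
    g=(P[...,2]>.072)&(P[...,2]<.1)&(np.hypot(P[...,0]-0.5,P[...,1])<.4)
    k,lab,st,ct=cv2.connectedComponentsWithStats(g.astype(np.uint8))
    for i in range(1,k):
        if 20<st[i,4]<1000: print(n,'hi',ct[i].round(1),st[i,4],np.round(P[lab==i].mean(0),4),'c@.085',atz(n,[ct[i]],.085).round(4))
E
python3 m.py
python3 -c "
import cv2
a=cv2.imread('pics/top0.png')[130:340,370:530]; cv2.imwrite('pics/c1.png',cv2.resize(a,None,fx=2.8,fy=2.8,interpolation=2))"
```

```text
top rack [317. 261.] 2552 ztop 0.0444 rect [ 0.5067 -0.0025] [0.246  0.0669] 78.28
top red [443. 250.] 1392 ztop 0.0444 rect [ 0.5269 -0.2885] [0.119  0.0598] 77.74
top hi [384.5 154.3] 40 [ 0.74   -0.1574  0.0747] c@.085 [[ 0.7373 -0.1559  0.085 ]]
top hi [402.  150.7] 32 [ 0.7477 -0.1969  0.0749] c@.085 [[ 0.745  -0.1951  0.085 ]]
top hi [157.6 191.1] 297 [0.6623 0.345  0.0875] c@.085 [[0.6628 0.3458 0.085 ]]
top hi [276.5 251.9] 124 [0.5245 0.0848 0.0844] c@.085 [[0.5245 0.0847 0.085 ]]
top hi [303.6 257.1] 123 [0.5124 0.0263 0.0841] c@.085 [[0.5123 0.0263 0.085 ]]
top hi [330.6 262.3] 120 [ 0.5001 -0.0319  0.0848] c@.085 [[ 0.5001 -0.0319  0.085 ]]
top hi [357.7 267.4] 125 [ 0.4881 -0.0905  0.0843] c@.085 [[ 0.4881 -0.0905  0.085 ]]
scene rack [128.  88.] 754 ztop 0.0449 rect [ 0.625  -0.8664] [0.0822 0.1384] 78.21
scene rack [339. 233.] 2361 ztop 0.0446 rect [0.5093 0.0007] [0.2538 0.072 ] 78.46
scene red [306.  15.] 1512 ztop 0.0450 rect [-0.0892 -0.8677] [0.2384 0.0344] 2.66
scene red [260. 169.] 1141 ztop 0.0442 rect [ 0.5302 -0.2837] [0.1298 0.0609] 77.15
scene hi [319.  185.1] 109 [ 0.4915 -0.086   0.0823] c@.085 [[ 0.4933 -0.0835  0.085 ]]
scene hi [330.9 200.7] 119 [ 0.5037 -0.0274  0.082 ] c@.085 [[ 0.5057 -0.0248  0.085 ]]
scene hi [209.6 213.6] 110 [ 0.7341 -0.1746  0.0744] c@.085 [[ 0.7384 -0.1637  0.085 ]]
scene hi [343.5 217.1] 128 [0.5158 0.0312 0.0822] c@.085 [[0.5177 0.0333 0.085 ]]
scene hi [356.6 234.3] 133 [0.5281 0.0888 0.0825] c@.085 [[0.5298 0.0905 0.085 ]]
scene hi [385.3 356. ] 104 [0.6849 0.3428 0.0889] c@.085 [[0.6832 0.3413 0.085 ]]
```

View pics/c1.png

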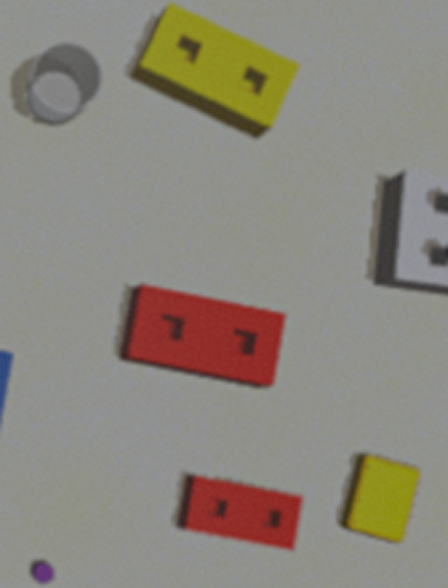

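Confirmed: the target is the large red block at (442,250), measured 119 x 60 mm. The other red block is smaller. Next I move above socket 4 with the finger axis across the rack.

Call:
jog_arm --dp '[[0.025,-0.031,0],[0.05,-0.062,0],[0.075,-0.094,0],[0.1,-0.127,0],[0.125,-0.16,0],[0.15,-0.19,0],[0.175,-0.222,0],[0.2,-0.255,0],[0.225,-0.287,-0.01],[0.25,-0.319,-0.02],[0.275,-0.351,-0.03],[0.3,-0.383,-0.04],[0.325,-0.415,-0.05],[0.35,-0.447,-0.06],[0.3662,-0.4671,-0.07],[0.3662,-0.4671,-0.08],[0.3662,-0.4671,-0.08]]' --twist '[[0,0,-0.1],[0,0,-0.2],[0,0,-0.3],[0,0,-0.4],[0,0,-0.5],[0,0,-0.6],[0,0,-0.7],[0,0,-0.8],[0,0,-0.9],[0,0,-1.0],[0,0,-1.1],[0,0,-1.2],[0,0,-1.3],[0,0,-1.4],[0,0,-1.496],[0,0,-1.496],[0,0,-1.496]]' --grip '[0.05,0.05,0.05,0.05,0.05,0.05,0.05,0.05,0.05,0.05,0.05,0.05,0.05,0.05,0.05,0.05,0.05]' --grip_force 20

```text
t: 2.02
position: [0.5249, 0.0843, 0.1746]
eef_rot: [[0.206, 0.979, -0.002], [0.979, -0.206, -0.001], [-0.001, -0.002, -1.0]]
contact_force: [-1.1, 1.1, -0.6]
opening: 0.05
```

Call:
jog_arm --dp '[[0,0,-0.03],[0,0,-0.06],[0,0,-0.085],[0,0,-0.0955],[0,0,-0.0955],[0,0,-0.0955]]' --twist '[[0,0,0],[0,0,0],[0,0,0],[0,0,0],[0,0,0],[0,0,0]]' --grip '[0.05,0.05,0.05,0.05,0.05,0.05]'

```text
t: 2.52
position: [0.5251, 0.0859, 0.0817]
eef_rot: [[0.203, 0.979, 0.0], [0.979, -0.203, 0.0], [0.0, 0.0, -1.0]]
contact_force: [0.5, 0.7, 0.7]
opening: 0.0503
```

Run:
```python
from h import *
for n in('top','scene'):
    im,d=bot.snapshot(n); cv2.imwrite(f'pics/{n}1.png',im[...,::-1])
a=cv2.imread('pics/scene1.png')[140:290,260:420]; b=cv2.imread('pics/top1.png')[190:340,240:400]
cv2.imwrite('pics/c2.png',cv2.resize(np.hstack([a,b]),None,fx=2.5,fy=2.5,interpolation=2))
s=bot.state(); print(s['t'],s['position'],s['contact_force'],s['wrist_torque'])
```

```text
2.6167 [0.52557291 0.08586187 0.0823507 ] [-0.16684511 -0.27665842  0.1220868 ] [0.02460494 0.01356411 0.06500105]
```

View pics/c2.png

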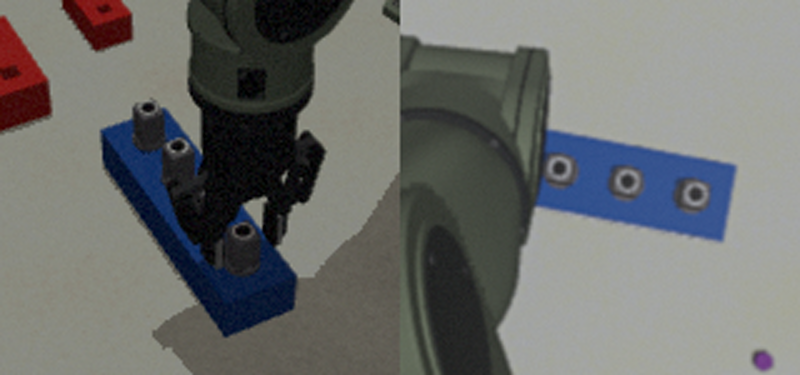

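The adapter (about (357,238) in the full scene view) sits between the two fingers, clear of both. I'll narrow the opening in stages and watch the force.

Call:
jog_arm --dp '[[0,0,0],[0,0,0],[0,0,0]]' --twist '[[0,0,0],[0,0,0],[0,0,0]]' --grip '[0.036,0.032,0.031]'

```text
t: 2.87
position: [0.5252, 0.0856, 0.0814]
eef_rot: [[0.203, 0.979, 0.001], [0.979, -0.203, 0.0], [0.0, 0.001, -1.0]]
contact_force: [-0.6, 0.1, 0.3]
opening: 0.0312
```

Call:
jog_arm --dp '[[0,0,0],[0,0,0]]' --twist '[[0,0,0],[0,0,0]]' --grip '[0.029,0.029]'

```text
t: 3.03
position: [0.525, 0.0855, 0.0809]
eef_rot: [[0.204, 0.979, 0.0], [0.979, -0.204, 0.0], [0.0, 0.0, -1.0]]
contact_force: [-0.3, -0.7, -1.2]
opening: 0.029
```

Call:
jog_arm --dp '[[0.0015,-0.0003,0],[0.0015,-0.0003,0]]' --twist '[[0,0,0],[0,0,0]]' --grip '[0.029,0.029]'

```text
t: 3.2
position: [0.5267, 0.0851, 0.0808]
eef_rot: [[0.204, 0.979, 0.0], [0.979, -0.204, -0.0], [-0.0, 0.0, -1.0]]
contact_force: [0.3, -0.1, 0.4]
opening: 0.0287
```

Call:
jog_arm --dp '[[0.001,-0.0002,0],[0.001,-0.0002,0]]' --twist '[[0,0,0],[0,0,0]]' --grip '[0.029,0.029]'

```text
t: 3.37
position: [0.5276, 0.085, 0.0807]
eef_rot: [[0.204, 0.979, -0.0], [0.979, -0.204, 0.0], [-0.0, -0.0, -1.0]]
contact_force: [1.5, 0.5, -0.5]
opening: 0.0294
```

Call:
jog_arm --dp '[[0.0008,-0.0002,0],[0.0008,-0.0002,0]]' --twist '[[0,0,0],[0,0,0]]' --grip '[0.029,0.029]'

```text
t: 3.53
position: [0.5284, 0.0848, 0.0807]
eef_rot: [[0.204, 0.979, -0.0], [0.979, -0.204, -0.0], [-0.0, -0.0, -1.0]]
contact_force: [-0.1, -1.0, -0.6]
opening: 0.0289
```

Call:
jog_arm --dp '[[0.0006,-0.0001,0],[0.0006,-0.0001,0]]' --twist '[[0,0,0],[0,0,0]]' --grip '[0.029,0.029]'

```text
t: 3.7
position: [0.5289, 0.0847, 0.0808]
eef_rot: [[0.204, 0.979, -0.0], [0.979, -0.204, 0.0], [0.0, -0.0, -1.0]]
contact_force: [0.2, -0.1, 0.6]
opening: 0.0291
```

Call:
jog_arm --dp '[[0.0006,-0.0001,0],[0.0006,-0.0001,0]]' --twist '[[0,0,0],[0,0,0]]' --grip '[0.029,0.029]'

```text
t: 3.87
position: [0.5295, 0.0846, 0.0808]
eef_rot: [[0.204, 0.979, -0.0], [0.979, -0.204, 0.0], [-0.0, -0.0, -1.0]]
contact_force: [-0.0, 0.4, 0.2]
opening: 0.0289
```

Call:
jog_arm --dp '[[0.0006,-0.0001,0],[0.0006,-0.0001,0]]' --twist '[[0,0,0],[0,0,0]]' --grip '[0.029,0.029]'

```text
t: 4.03
position: [0.5302, 0.0845, 0.0808]
eef_rot: [[0.204, 0.979, -0.0], [0.979, -0.204, 0.0], [-0.0, -0.0, -1.0]]
contact_force: [0.0, 0.5, -0.8]
opening: 0.0291
```

Call:
jog_arm --dp '[[0.0006,-0.0001,0],[0.0006,-0.0001,0]]' --twist '[[0,0,0],[0,0,0]]' --grip '[0.029,0.029]'

```text
t: 4.2
position: [0.5308, 0.0844, 0.0808]
eef_rot: [[0.204, 0.979, -0.0], [0.979, -0.204, -0.0], [-0.0, -0.0, -1.0]]
contact_force: [-0.1, 0.7, -0.0]
opening: 0.0293
```

Call:
jog_arm --dp '[[0.0006,-0.0001,0],[0.0006,-0.0001,0]]' --twist '[[0,0,0],[0,0,0]]' --grip '[0.029,0.029]'

```text
t: 4.37
position: [0.5314, 0.0843, 0.0808]
eef_rot: [[0.204, 0.979, 0.0], [0.979, -0.204, -0.0], [-0.0, 0.0, -1.0]]
contact_force: [-0.9, -0.5, 0.3]
opening: 0.0293
```

Call:
jog_arm --dp '[[0.0006,-0.0001,0],[0.0006,-0.0001,0]]' --twist '[[0,0,0],[0,0,0]]' --grip '[0.029,0.029]'

```text
t: 4.53
position: [0.5318, 0.0842, 0.0808]
eef_rot: [[0.204, 0.979, -0.0], [0.979, -0.204, 0.0], [-0.0, -0.0, -1.0]]
contact_force: [-1.5, 1.1, 1.3]
opening: 0.0291
```

Call:
jog_arm --dp '[[0.0005,-0.0001,0],[0.0005,-0.0001,0]]' --twist '[[0,0,0],[0,0,0]]' --grip '[0.029,0.029]'

```text
t: 4.7
position: [0.5319, 0.0843, 0.0807]
eef_rot: [[0.203, 0.979, -0.001], [0.979, -0.203, 0.0], [-0.0, -0.001, -1.0]]
contact_force: [-4.8, 1.2, 4.0]
opening: 0.0288
```

Call:
jog_arm --dp '[[0.0005,-0.0001,0],[0.0005,-0.0001,0]]' --twist '[[0,0,0],[0,0,0]]' --grip '[0.029,0.029]'

```text
t: 4.87
position: [0.532, 0.0842, 0.0808]
eef_rot: [[0.203, 0.979, -0.002], [0.979, -0.203, 0.0], [-0.0, -0.002, -1.0]]
contact_force: [-8.5, 0.2, 6.6]
opening: 0.0285
```

Call:
jog_arm --dp '[[-0.004,0.0008,0],[-0.0085,0.0018,0],[-0.0085,0.0018,0]]' --twist '[[0,0,0],[0,0,0],[0,0,0]]' --grip '[0.029,0.029,0.029]'

```text
t: 5.12
position: [0.5238, 0.086, 0.0808]
eef_rot: [[0.203, 0.979, -0.0], [0.979, -0.203, 0.0], [0.0, -0.0, -1.0]]
contact_force: [0.0, 0.2, -0.5]
opening: 0.0293
```

Call:
jog_arm --dp '[[-0.0007,0.0001,0],[-0.0007,0.0001,0]]' --twist '[[0,0,0],[0,0,0]]' --grip '[0.029,0.029]'

```text
t: 5.28
position: [0.5237, 0.0859, 0.0808]
eef_rot: [[0.204, 0.979, 0.0], [0.979, -0.204, 0.0], [0.0, 0.0, -1.0]]
contact_force: [0.3, 0.2, 0.1]
opening: 0.0289
```

Call:
jog_arm --dp '[[-0.0007,0.0001,0],[-0.0007,0.0001,0]]' --twist '[[0,0,0],[0,0,0]]' --grip '[0.029,0.029]'

```text
t: 5.45
position: [0.5231, 0.086, 0.0808]
eef_rot: [[0.204, 0.979, 0.0], [0.979, -0.204, -0.0], [0.0, 0.0, -1.0]]
contact_force: [-0.2, 0.1, -0.1]
opening: 0.0291
```

Call:
jog_arm --dp '[[-0.0007,0.0001,0],[-0.0007,0.0001,0]]' --twist '[[0,0,0],[0,0,0]]' --grip '[0.029,0.029]'

```text
t: 5.62
position: [0.5223, 0.0861, 0.0808]
eef_rot: [[0.204, 0.979, 0.0], [0.979, -0.204, 0.0], [0.0, 0.0, -1.0]]
contact_force: [0.8, 0.1, 0.5]
opening: 0.029
```

Call:
jog_arm --dp '[[-0.0006,0.0001,0],[-0.0006,0.0001,0]]' --twist '[[0,0,0],[0,0,0]]' --grip '[0.029,0.029]'

```text
t: 5.78
position: [0.5216, 0.0862, 0.0808]
eef_rot: [[0.204, 0.979, -0.0], [0.979, -0.204, -0.0], [-0.0, -0.0, -1.0]]
contact_force: [1.2, -0.8, -0.2]
opening: 0.029
```

Call:
jog_arm --dp '[[-0.0006,0.0001,0],[-0.0006,0.0001,0]]' --twist '[[0,0,0],[0,0,0]]' --grip '[0.029,0.029]'

```text
t: 5.95
position: [0.521, 0.0863, 0.0808]
eef_rot: [[0.204, 0.979, -0.0], [0.979, -0.204, 0.0], [0.0, -0.0, -1.0]]
contact_force: [1.0, -0.5, 0.4]
opening: 0.0289
```

Call:
jog_arm --dp '[[-0.0006,0.0001,0],[-0.0006,0.0001,0]]' --twist '[[0,0,0],[0,0,0]]' --grip '[0.029,0.029]'

```text
t: 6.12
position: [0.5207, 0.0864, 0.0809]
eef_rot: [[0.204, 0.979, 0.001], [0.979, -0.204, -0.0], [0.0, 0.001, -1.0]]
contact_force: [3.2, -0.9, 0.7]
opening: 0.0289
```

Call:
jog_arm --dp '[[-0.0006,0.0001,0],[-0.0006,0.0001,0]]' --twist '[[0,0,0],[0,0,0]]' --grip '[0.029,0.029]'

```text
t: 6.28
position: [0.5205, 0.0864, 0.081]
eef_rot: [[0.204, 0.979, 0.002], [0.979, -0.204, -0.0], [0.0, 0.002, -1.0]]
contact_force: [5.2, -2.2, 1.5]
opening: 0.0293
```

Socket 4 is worn: about 11.2 mm of travel, which is the 5 mm gap plus about 6 mm of play. I'll recentre and grip it.

Call:
jog_arm --dp '[[0.0064,-0.0013,0],[0.0064,-0.0013,0],[0.0064,-0.0013,0],[0.0064,-0.0013,0],[0.0064,-0.0013,0]]' --twist '[[0,0,0],[0,0,0],[0,0,0],[0,0,0],[0,0,0]]' --grip '[0.029,0.027,0.025,0.022,0.02]' --grip_force 20

```text
t: 6.7
position: [0.526, 0.0852, 0.0806]
eef_rot: [[0.204, 0.979, -0.001], [0.979, -0.204, 0.0], [-0.0, -0.001, -1.0]]
contact_force: [-0.3, -0.6, -0.3]
opening: 0.024
```

Call:
jog_arm --dp '[[0,0,0.0],[0,0,0.005],[0,0,0.02],[0,0,0.04],[0,0,0.065],[0,0,0.095],[0,0,0.105]]' --twist '[[0,0,0],[0,0,0],[0,0,0],[0,0,0],[0,0,0],[0,0,0],[0,0,0]]' --grip '[0.02,0.02,0.02,0.02,0.02,0.02,0.02]' --grip_force 40

```text
t: 7.28
position: [0.5269, 0.0852, 0.1894]
eef_rot: [[0.204, 0.979, 0.003], [0.979, -0.204, 0.001], [0.001, 0.003, -1.0]]
contact_force: [0.6, 1.1, -0.5]
opening: 0.0239
```

Call:
jog_arm --dp '[[0,-0.025,0],[0,-0.06,0],[0,-0.095,0],[-0.001,-0.13,0],[-0.001,-0.165,0],[-0.002,-0.2,0],[-0.002,-0.235,0],[-0.003,-0.27,0],[-0.003,-0.305,0],[-0.004,-0.34,0],[-0.004,-0.37,0],[-0.0045,-0.392,0],[-0.0045,-0.402,0],[-0.0045,-0.402,0],[-0.0045,-0.402,0],[-0.0045,-0.402,0]]' --twist '[[0,0,0],[0,0,0],[0,0,0],[0,0,0],[0,0,0],[0,0,0],[0,0,0],[0,0,0],[0,0,0],[0,0,0],[0,0,0],[0,0,0],[0,0,0],[0,0,0],[0,0,0],[0,0,0]]' --grip '[0.02,0.02,0.02,0.02,0.02,0.02,0.02,0.02,0.02,0.02,0.02,0.02,0.02,0.02,0.02,0.02]'

```text
t: 8.62
position: [0.5222, -0.3152, 0.1859]
eef_rot: [[0.202, 0.979, -0.0], [0.979, -0.202, 0.001], [0.001, -0.0, -1.0]]
contact_force: [1.0, 1.3, 0.2]
opening: 0.0233
```

Call:
jog_arm --dp '[[0,0,-0.03],[0,0,-0.055],[0,0,-0.063],[0,0,-0.066],[0,0,-0.066],[0,0,-0.066]]' --twist '[[0,0,0],[0,0,0],[0,0,0],[0,0,0],[0,0,0],[0,0,0]]' --grip '[0.02,0.02,0.02,0.02,0.02,0.02]'

```text
t: 9.12
position: [0.5223, -0.3167, 0.121]
eef_rot: [[0.203, 0.979, 0.001], [0.979, -0.203, -0.001], [-0.0, 0.001, -1.0]]
contact_force: [0.3, 0.0, 0.3]
opening: 0.0235
```

Run:
```python
from h import *
for n in('top','scene'):
    im,d=bot.snapshot(n); cv2.imwrite(f'pics/{n}2.png',im[...,::-1])
a=cv2.imread('pics/scene2.png')[90:240,210:370]; b=cv2.imread('pics/top2.png')[190:340,350:510]
cv2.imwrite('pics/c3.png',cv2.resize(np.hstack([a,b]),None,fx=2.5,fy=2.5,interpolation=2))
s=bot.state(); print(s['t'],s['position'],s['contact_force'],s['opening'])
```

```text
9.2167 [ 0.52224436 -0.31692983  0.12105781] [ 0.76716101 -0.48662279 -0.5078637 ] 0.02342400523677744
```

View pics/c3.png

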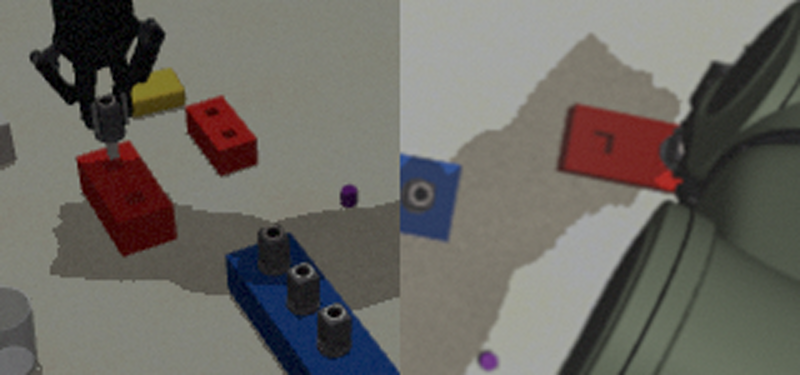

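The crop shows the thin (worn) stem above the far well of the large red block. I'll lower it in stages.

Call:
jog_arm --dp '[[0,0,-0.008],[0,0,-0.014],[0,0,-0.02],[0,0,-0.02]]' --twist '[[0,0,0],[0,0,0],[0,0,0],[0,0,0]]' --grip '[0.02,0.02,0.02,0.02]'

```text
t: 9.55
position: [0.5213, -0.3165, 0.0983]
eef_rot: [[0.204, 0.979, -0.002], [0.979, -0.204, 0.001], [0.001, -0.002, -1.0]]
contact_force: [-1.0, -0.2, -0.6]
opening: 0.0233
```

Call:
jog_arm --dp '[[0,0,-0.01],[0,0,-0.017],[0,0,-0.018],[0,0,-0.018]]' --twist '[[0,0,0],[0,0,0],[0,0,0],[0,0,0]]' --grip '[0.02,0.02,0.02,0.02]'

```text
t: 9.88
position: [0.5216, -0.3167, 0.081]
eef_rot: [[0.204, 0.979, -0.001], [0.979, -0.204, 0.0], [0.0, -0.001, -1.0]]
contact_force: [0.6, -0.5, -0.7]
opening: 0.023
```

Call:
jog_arm --dp '[[0,0,-0.0005],[0,0,-0.0005],[0,0,-0.0005],[0,0,0.02],[0,0,0.06],[0,0,0.09],[-0.0077,0.03,0.09],[-0.0077,0.07,0.09],[-0.0077,0.105,0.09],[-0.0077,0.14,0.09],[-0.0077,0.175,0.09],[-0.0077,0.21,0.09],[-0.0077,0.245,0.09],[-0.0077,0.28,0.09],[-0.0077,0.31,0.09],[-0.0077,0.335,0.09],[-0.0077,0.3436,0.09],[-0.0077,0.3436,0.09]]' --twist '[[0,0,0],[0,0,0],[0,0,0],[0,0,0],[0,0,0],[0,0,0],[0,0,0],[0,0,0],[0,0,0],[0,0,0],[0,0,0],[0,0,0],[0,0,0],[0,0,0],[0,0,0],[0,0,0],[0,0,0],[0,0,0]]' --grip '[0.03,0.04,0.04,0.04,0.04,0.04,0.04,0.04,0.04,0.04,0.04,0.04,0.04,0.04,0.04,0.04,0.04,0.04]' --grip_force 20

```text
t: 11.38
position: [0.5141, 0.0292, 0.1718]
eef_rot: [[0.2, 0.98, -0.0], [0.98, -0.2, 0.001], [0.001, -0.0, -1.0]]
contact_force: [-0.3, -0.5, -0.9]
opening: 0.0405
```

Run:
```python
from h import *
for n in('top','scene'):
    im,d=bot.snapshot(n); cv2.imwrite(f'pics/{n}3.png',im[...,::-1])
a=cv2.imread('pics/scene3.png')[90:240,210:370]; b=cv2.imread('pics/top3.png')[190:340,350:510]
cv2.imwrite('pics/c4.png',cv2.resize(np.hstack([a,b]),None,fx=2.5,fy=2.5,interpolation=2))
s=bot.state(); print(s['t'],s['position'],s['contact_force'],s['opening'])
```

```text
11.4833 [0.51413798 0.02611651 0.17185327] [-0.47373106 -0.1918674   0.45273087] 0.03968942016693806
```

View pics/c4.png

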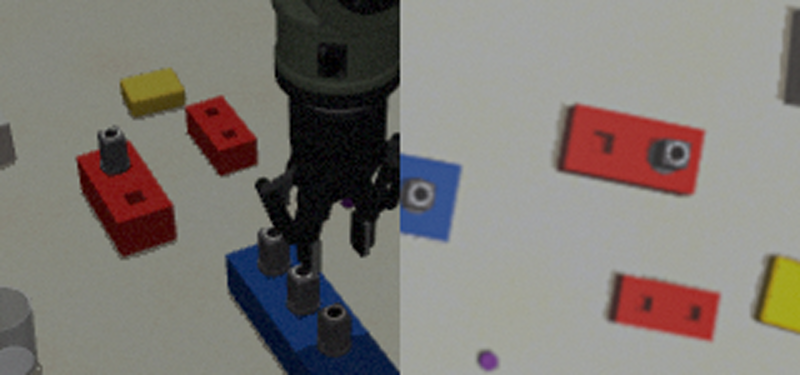

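The first worn adapter stands upright in the far well. Now socket 3.

Call:
jog_arm --dp '[[0,0,-0.03],[0,0,-0.06],[0,0,-0.085],[0,0,-0.091],[0,0,-0.091],[0,0,-0.091],[0,0,-0.091],[0,0,-0.091]]' --twist '[[0,0,0],[0,0,0],[0,0,0],[0,0,0],[0,0,0],[0,0,0],[0,0,0],[0,0,0]]' --grip '[0.04,0.04,0.04,0.04,0.04,0.035,0.031,0.029]'

```text
t: 12.15
position: [0.5147, 0.0267, 0.0821]
eef_rot: [[0.204, 0.979, 0.002], [0.979, -0.204, 0.0], [0.0, 0.002, -1.0]]
contact_force: [-0.5, -0.8, 0.6]
opening: 0.0289
```

Call:
jog_arm --dp '[[0.001,-0.0002,0],[0.002,-0.0004,0],[0.0025,-0.0005,0],[0.003,-0.0006,0],[0.0035,-0.0007,0],[0.0035,-0.0007,0]]' --twist '[[0,0,0],[0,0,0],[0,0,0],[0,0,0],[0,0,0],[0,0,0]]' --grip '[0.029,0.029,0.029,0.029,0.029,0.029]'

```text
t: 12.65
position: [0.5174, 0.0262, 0.0808]
eef_rot: [[0.204, 0.979, -0.001], [0.979, -0.204, 0.0], [0.0, -0.001, -1.0]]
contact_force: [-1.7, 0.4, 1.7]
opening: 0.0287
```

Call:
jog_arm --dp '[[0.0005,-0.0001,0],[0.0005,-0.0001,0]]' --twist '[[0,0,0],[0,0,0]]' --grip '[0.029,0.029]'

```text
t: 12.82
position: [0.5175, 0.0262, 0.0807]
eef_rot: [[0.203, 0.979, -0.002], [0.979, -0.203, 0.0], [-0.0, -0.002, -1.0]]
contact_force: [-5.0, 0.5, 4.1]
opening: 0.0293
```

Call:
jog_arm --dp '[[-0.002,0.0004,0],[-0.004,0.0008,0],[-0.006,0.0012,0],[-0.007,0.0014,0],[-0.0074,0.0015,0],[-0.0074,0.0015,0]]' --twist '[[0,0,0],[0,0,0],[0,0,0],[0,0,0],[0,0,0],[0,0,0]]' --grip '[0.029,0.029,0.029,0.029,0.029,0.029]'

```text
t: 13.32
position: [0.5109, 0.0274, 0.0809]
eef_rot: [[0.204, 0.979, 0.001], [0.979, -0.204, -0.0], [0.0, 0.001, -1.0]]
contact_force: [1.2, 0.2, 0.9]
opening: 0.0293
```

Call:
jog_arm --dp '[[-0.0004,0.0001,0],[-0.0004,0.0001,0]]' --twist '[[0,0,0],[0,0,0]]' --grip '[0.029,0.029]'

```text
t: 13.48
position: [0.5108, 0.0275, 0.0809]
eef_rot: [[0.204, 0.979, 0.001], [0.979, -0.204, -0.0], [0.0, 0.001, -1.0]]
contact_force: [4.7, -1.6, 1.5]
opening: 0.0288
```

Socket 3 is sound: 6.5 mm total, so about 1.5 mm of play. On to socket 2.

Call:
jog_arm --dp '[[0.0038,-0.0008,0],[0.0038,-0.0008,0],[0.0038,-0.0008,0.02],[0.0038,-0.0008,0.05],[-0.002,-0.03,0.05],[-0.0084,-0.0595,0.05],[-0.0084,-0.0595,0.05],[-0.0084,-0.0595,0.05],[-0.0084,-0.0595,0.025],[-0.0084,-0.0595,0.003],[-0.0084,-0.0595,0],[-0.0084,-0.0595,0],[-0.0084,-0.0595,0],[-0.0084,-0.0595,0],[-0.0084,-0.0595,0]]' --twist '[[0,0,0],[0,0,0],[0,0,0],[0,0,0],[0,0,0],[0,0,0],[0,0,0],[0,0,0],[0,0,0],[0,0,0],[0,0,0],[0,0,0],[0,0,0],[0,0,0],[0,0,0]]' --grip '[0.03,0.04,0.04,0.04,0.04,0.04,0.04,0.04,0.04,0.04,0.04,0.04,0.035,0.031,0.029]'

```text
t: 14.73
position: [0.5023, -0.0317, 0.0817]
eef_rot: [[0.203, 0.979, 0.001], [0.979, -0.203, 0.0], [0.0, 0.001, -1.0]]
contact_force: [-0.2, 0.1, 0.6]
opening: 0.029
```

Call:
jog_arm --dp '[[0.001,-0.0002,0],[0.002,-0.0004,0],[0.0025,-0.0005,0],[0.003,-0.0006,0],[0.0035,-0.0007,0],[0.0035,-0.0007,0]]' --twist '[[0,0,0],[0,0,0],[0,0,0],[0,0,0],[0,0,0],[0,0,0]]' --grip '[0.029,0.029,0.029,0.029,0.029,0.029]'

```text
t: 15.23
position: [0.5054, -0.0326, 0.0807]
eef_rot: [[0.204, 0.979, -0.0], [0.979, -0.204, 0.0], [0.0, -0.0, -1.0]]
contact_force: [-0.0, 0.4, -0.3]
opening: 0.029
```

Call:
jog_arm --dp '[[0.0005,-0.0001,0],[0.0005,-0.0001,0]]' --twist '[[0,0,0],[0,0,0]]' --grip '[0.029,0.029]'

```text
t: 15.4
position: [0.5059, -0.0327, 0.0808]
eef_rot: [[0.204, 0.979, -0.0], [0.979, -0.204, 0.0], [-0.0, -0.0, -1.0]]
contact_force: [-0.7, 0.4, 0.4]
opening: 0.029
```

Call:
jog_arm --dp '[[0.0005,-0.0001,0],[0.0008,-0.0002,0],[0.0008,-0.0002,0]]' --twist '[[0,0,0],[0,0,0],[0,0,0]]' --grip '[0.029,0.029,0.029]'

```text
t: 15.65
position: [0.5068, -0.0329, 0.0808]
eef_rot: [[0.204, 0.979, 0.0], [0.979, -0.204, -0.0], [-0.0, 0.0, -1.0]]
contact_force: [0.9, 0.1, -0.2]
opening: 0.0289
```

Call:
jog_arm --dp '[[-0.003,0.0006,0],[-0.006,0.0012,0],[-0.007,0.0014,0],[-0.008,0.0016,0],[-0.0083,0.0017,0],[-0.0083,0.0017,0]]' --twist '[[0,0,0],[0,0,0],[0,0,0],[0,0,0],[0,0,0],[0,0,0]]' --grip '[0.029,0.029,0.029,0.029,0.029,0.029]'

```text
t: 16.15
position: [0.4984, -0.0312, 0.0808]
eef_rot: [[0.204, 0.979, -0.0], [0.979, -0.204, 0.0], [0.0, -0.0, -1.0]]
contact_force: [0.4, 0.7, 0.4]
opening: 0.0293
```

Call:
jog_arm --dp '[[-0.0006,0.0001,0],[-0.0012,0.0002,0],[-0.0012,0.0002,0]]' --twist '[[0,0,0],[0,0,0],[0,0,0]]' --grip '[0.029,0.029,0.029]'

```text
t: 16.4
position: [0.4972, -0.031, 0.0808]
eef_rot: [[0.204, 0.979, -0.0], [0.979, -0.204, 0.0], [0.0, -0.0, -1.0]]
contact_force: [-0.5, -0.6, -0.3]
opening: 0.029
```

Socket 2 is worn: at least 9.8 mm of free travel with no wall met. I'll recentre, grip and lift.

Call:
jog_arm --dp '[[0.0047,-0.001,0],[0.0047,-0.001,0],[0.0047,-0.001,0],[0.0047,-0.001,0],[0.0047,-0.001,0],[0.0047,-0.001,0]]' --twist '[[0,0,0],[0,0,0],[0,0,0],[0,0,0],[0,0,0],[0,0,0]]' --grip '[0.029,0.027,0.025,0.022,0.02,0.02]' --grip_force 20

```text
t: 16.9
position: [0.5019, -0.032, 0.0808]
eef_rot: [[0.204, 0.979, 0.0], [0.979, -0.204, -0.0], [-0.0, 0.0, -1.0]]
contact_force: [0.2, 0.2, -1.1]
opening: 0.0233
```

Call:
jog_arm --dp '[[0,0,0.0],[0,0,0.005],[0,0,0.02],[0,0,0.04],[0,0,0.065],[0,0,0.095],[0,0,0.105],[0.003,-0.02,0.105],[0.008,-0.055,0.105],[0.013,-0.09,0.105],[0.018,-0.125,0.105],[0.023,-0.16,0.105],[0.028,-0.195,0.105],[0.031,-0.217,0.105],[0.0327,-0.2262,0.105],[0.0327,-0.2262,0.08],[0.0327,-0.2262,0.055],[0.0327,-0.2262,0.04],[0.0327,-0.2262,0.04],[0.0327,-0.2262,0.04]]' --twist '[[0,0,0],[0,0,0],[0,0,0],[0,0,0],[0,0,0],[0,0,0],[0,0,0],[0,0,0],[0,0,0],[0,0,0],[0,0,0],[0,0,0],[0,0,0],[0,0,0],[0,0,0],[0,0,0],[0,0,0],[0,0,0],[0,0,0],[0,0,0]]' --grip '[0.02,0.02,0.02,0.02,0.02,0.02,0.02,0.02,0.02,0.02,0.02,0.02,0.02,0.02,0.02,0.02,0.02,0.02,0.02,0.02]' --grip_force 40

```text
t: 18.57
position: [0.5345, -0.2577, 0.121]
eef_rot: [[0.203, 0.979, -0.001], [0.979, -0.203, 0.001], [0.0, -0.001, -1.0]]
contact_force: [0.7, 0.5, 0.8]
opening: 0.0234
```

Run:
```python
from h import *
for n in('top','scene'):
    im,d=bot.snapshot(n); cv2.imwrite(f'pics/{n}4.png',im[...,::-1])
a=cv2.imread('pics/scene4.png')[90:240,210:370]; b=cv2.imread('pics/top4.png')[190:340,350:510]
cv2.imwrite('pics/c5.png',cv2.resize(np.hstack([a,b]),None,fx=2.5,fy=2.5,interpolation=2))
s=bot.state(); print(s['t'],s['position'],s['contact_force'],s['opening'])
```

```text
18.6667 [ 0.53505831 -0.25807432  0.12206852] [ 0.58955608  0.34575119 -0.25765878] 0.023069461554009386
```

View pics/c5.png

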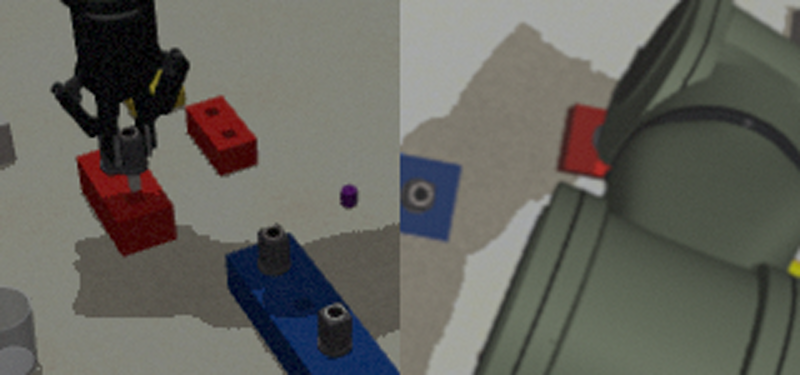

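The held adapter has a thin stem and sits over the near well. I'll lower it.

Call:
jog_arm --dp '[[0,0,-0.008],[0,0,-0.014],[0,0,-0.02],[0,0,-0.02]]' --twist '[[0,0,0],[0,0,0],[0,0,0],[0,0,0]]' --grip '[0.02,0.02,0.02,0.02]'

```text
t: 19.0
position: [0.5342, -0.2579, 0.0995]
eef_rot: [[0.204, 0.979, -0.001], [0.979, -0.204, 0.001], [0.0, -0.002, -1.0]]
contact_force: [-1.2, 0.3, -0.7]
opening: 0.0231
```

Call:
jog_arm --dp '[[0,0,-0.01],[0,0,-0.017],[0,0,-0.019],[0,0,-0.019]]' --twist '[[0,0,0],[0,0,0],[0,0,0],[0,0,0]]' --grip '[0.02,0.02,0.02,0.02]'

```text
t: 19.33
position: [0.5343, -0.2581, 0.0812]
eef_rot: [[0.204, 0.979, -0.001], [0.979, -0.204, 0.0], [0.0, -0.001, -1.0]]
contact_force: [-0.3, -0.0, -0.4]
opening: 0.0233
```

Now I release it and rock socket 1, the one I expect to be sound, as a check.

Call:
jog_arm --dp '[[0,0,-0.0005],[0,0,-0.0005],[0,0,-0.0005],[0,0,0.02],[0,0,0.055],[0,0,0.065],[-0.01,0.035,0.065],[-0.019,0.07,0.065],[-0.028,0.105,0.065],[-0.037,0.14,0.065],[-0.0449,0.1675,0.065],[-0.0449,0.1675,0.065],[-0.0449,0.1675,0.065],[-0.0449,0.1675,0.03],[-0.0449,0.1675,0.005],[-0.0449,0.1675,-0.001],[-0.0449,0.1675,-0.001],[-0.0449,0.1675,-0.001],[-0.0449,0.1675,-0.001],[-0.0449,0.1675,-0.001]]' --twist '[[0,0,0],[0,0,0],[0,0,0],[0,0,0],[0,0,0],[0,0,0],[0,0,0],[0,0,0],[0,0,0],[0,0,0],[0,0,0],[0,0,0],[0,0,0],[0,0,0],[0,0,0],[0,0,0],[0,0,0],[0,0,0],[0,0,0],[0,0,0]]' --grip '[0.03,0.04,0.04,0.04,0.04,0.04,0.04,0.04,0.04,0.04,0.04,0.04,0.04,0.04,0.04,0.04,0.04,0.035,0.031,0.029]' --grip_force 20

```text
t: 21.0
position: [0.4902, -0.0909, 0.082]
eef_rot: [[0.204, 0.979, 0.002], [0.979, -0.204, -0.0], [0.0, 0.002, -1.0]]
contact_force: [-0.4, -0.0, -0.0]
opening: 0.0291
```

Call:
jog_arm --dp '[[0.001,-0.0002,0],[0.002,-0.0004,0],[0.0025,-0.0005,0],[0.003,-0.0006,0],[0.0035,-0.0007,0],[0.0035,-0.0007,0]]' --twist '[[0,0,0],[0,0,0],[0,0,0],[0,0,0],[0,0,0],[0,0,0]]' --grip '[0.029,0.029,0.029,0.029,0.029,0.029]'

```text
t: 21.5
position: [0.4931, -0.0914, 0.0808]
eef_rot: [[0.204, 0.979, -0.001], [0.979, -0.204, 0.0], [0.0, -0.001, -1.0]]
contact_force: [-2.0, 0.5, 1.6]
opening: 0.0292
```

Call:
jog_arm --dp '[[0.0005,-0.0001,0],[0.0005,-0.0001,0]]' --twist '[[0,0,0],[0,0,0]]' --grip '[0.029,0.029]'

```text
t: 21.67
position: [0.4932, -0.0914, 0.0807]
eef_rot: [[0.204, 0.979, -0.001], [0.979, -0.204, 0.0], [0.0, -0.001, -1.0]]
contact_force: [-5.1, 0.9, 4.5]
opening: 0.0286
```

Socket 1 is sound: a wall at about +3.3 mm. I'll recentre, open and retreat.

Call:
jog_arm --dp '[[-0.004,0.0008,0],[-0.004,0.0008,0],[-0.004,0.0008,0],[-0.004,0.0008,0.02],[-0.004,0.0008,0.06],[-0.004,0.0008,0.1],[-0.02,0.035,0.13],[-0.02,0.07,0.15],[-0.02,0.11,0.17],[-0.02,0.15,0.17],[-0.02,0.19,0.17],[-0.02,0.23,0.17],[-0.02,0.27,0.17],[-0.02,0.31,0.17],[-0.02,0.34,0.17],[-0.02,0.35,0.17],[-0.02,0.35,0.17]]' --twist '[[0,0,0],[0,0,0],[0,0,0],[0,0,0],[0,0,0],[0,0,0],[0,0,0],[0,0,0],[0,0,0],[0,0,0],[0,0,0],[0,0,0],[0,0,0],[0,0,0],[0,0,0],[0,0,0],[0,0,0]]' --grip '[0.03,0.04,0.04,0.04,0.04,0.04,0.04,0.04,0.04,0.04,0.04,0.04,0.04,0.04,0.04,0.04,0.04]'

```text
t: 23.08
position: [0.4731, 0.261, 0.2503]
eef_rot: [[0.2, 0.98, -0.0], [0.98, -0.2, 0.001], [0.0, -0.0, -1.0]]
contact_force: [0.2, -0.3, -0.9]
opening: 0.0399
```

Run:
```python
from h import *
for n in('top','scene'):
    im,d=bot.snapshot(n); cv2.imwrite(f'pics/{n}5.png',im[...,::-1]); P=cloud(n,d)
    g=(P[...,2]>.072)&(P[...,2]<.12)&(abs(P[...,0]-0.52)<.06)&(P[...,1]>-.36)&(P[...,1]<.13)
    k,lab,st,ct=cv2.connectedComponentsWithStats(g.astype(np.uint8))
    for i in range(1,k):
        if st[i,4]>20: print(n,ct[i].round(1),st[i,4],np.round(P[lab==i].mean(0),4),'ztop %.4f'%np.percentile(P[lab==i][:,2],80))
a=cv2.imread('pics/scene5.png')[110:280,220:400]; b=cv2.imread('pics/top5.png')[180:350,310:490]
cv2.imwrite('pics/c6.png',cv2.resize(np.hstack([a,b]),None,fx=2.2,fy=2.2,interpolation=2))
s=bot.state(); print(s['t'],s['position'],s['contact_force'],s['opening'])
```

```text
top [432.8 245.7] 130 [ 0.5325 -0.2558  0.0838] ztop 0.0862
top [459.4 251.3] 134 [ 0.5194 -0.3143  0.0836] ztop 0.0861
top [303.5 257.3] 121 [0.5119 0.0265 0.0845] ztop 0.0867
top [357.8 267.1] 125 [ 0.4889 -0.0907  0.0844] ztop 0.0866
scene [254.3 145.4] 96 [ 0.523  -0.3108  0.0815] ztop 0.0857
scene [263.  158.5] 99 [ 0.5358 -0.2525  0.0817] ztop 0.0858
scene [318.8 185.2] 111 [ 0.492  -0.0862  0.0821] ztop 0.0860
scene [343.6 216.9] 129 [0.5154 0.0309 0.0823] ztop 0.0859
23.1833 [0.47383093 0.25758458 0.25073683] [-0.29075122 -0.12532961  0.61389467] 0.039998585044810686
```

View pics/c6.png

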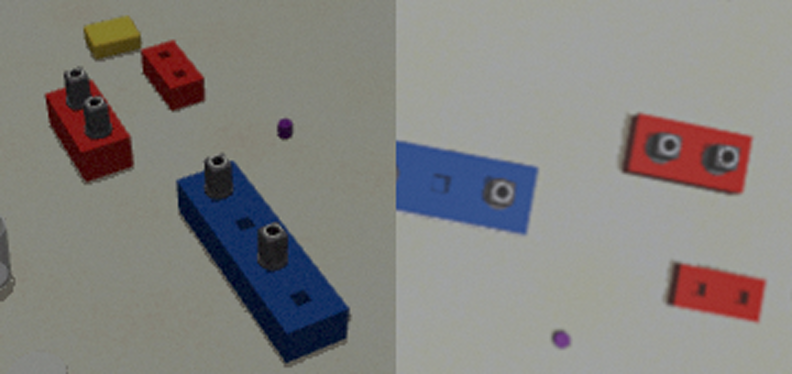

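All four adapters stand upright with their tops at about 86 mm, the same as before and so seated. The two sound ones have shifted less than 1 mm. Handing in.

```bash
python3 -c "
from cell import bot
print(bot.job_done())"
```

```text
the job is handed in; nothing more can be done
None
```

The worn adapters were in sockets 2 and 4. Both now stand in the larger red block, one in each well. The job is handed in, but no verdict was reported.

**Rocking test** (fingers 5 mm wider than the grip, so play is the travel beyond that):

| Socket | Sideways travel | Result |
|---|---|---|
| 4 | about 11.2 mm | worn |
| 2 | at least 9.8 mm, no wall reached | worn |
| 3 | about 6.5 mm | sound |
| 1 | wall about 3.3 mm from centre, checked on one side only | sound |

The largest sideways push was about 8.5 N, well below the 20 N that counts as forcing. Both moved adapters showed thin stems when lifted.

**Last camera checks:**
- **Height:** all four adapter tops stand at about 86 mm, so they are seated, and they look upright.
- **Sound adapters:** both are within about 1 mm of where they started and were never lifted.
- **Well centring:** the adapters in the wells measure about 3 mm off the estimated well centres, within the 8 mm allowed.
- **Bystanders:** nothing was seen disturbed, but I did not measure them one by one.

**Disagreement:** the two cameras disagreed by about 3–4 mm on the rack's position. I took its centre from the contact measurements instead.

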